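# Fit the dusting nozzle to the bench air coupler

## Task

We need the air duster on this bench for cleaning second-hand film cases. Draw the sleeve of the upright air coupler fully back so that it lets go of the blanking plug, lift the plug out and lay it in the steel parts tray; then take the fan nozzle (the one with the bent flat spout) from the wooden rack, feel its way into the coupler, which has been knocked a little out of plumb, and press it down without forcing it until it is fully home and the sleeve springs forward over it. Let go at the end, do not drop the nozzle, and leave the other two accessories standing in the rack.

Things in the scene. Friction and masses are not known exactly. Their poses are not given: they have to be found in the camera images.
- manifold: Aluminium air manifold bar bolted to the bench, 44 (x) x 270 (y) x 40 mm; a brass valve and pipe at its +y end. Fixed. Origin: centre of its underside. Three ports in its top at y = -90, 0, 90 mm hold, in any order, the coupler, a low hex cap (16 mm tall) and a thin relief valve with a pull ring (54 mm tall).
- coupler: Automatic air quick coupler, upright on the manifold, fixed. Origin: centre of the underside of its brass hex (30 mm across flats, 22 mm tall), 40 mm above the bench; z up, yaw as the manifold. Above the hex a round body, 22 mm in diameter, with the sliding sleeve round it. Three balls inside lock the plug while the sleeve is forward; no turning is needed.
- nominal_mouth (a point): Point 75 mm above the coupler's origin, 115 mm above the bench, where its mouth would be if it stood plumb. It was knocked and leans about 2 degrees (0.033 rad), to any side: the true mouth, not measured, is 2 to 3 mm from this point sideways, at the same height. It gives only slightly (about 35 N per mm at the mouth). Bore 16 mm in diameter, almost no lead-in.
- sleeve (a joint): Travel of the steel sleeve along the coupler, m: 0 = forward (locked, upper edge level with the mouth); grows as it is pulled back, down; 0.010 = its stop, to which it must be drawn, and held half a second, to free a plug. Spring 5 N forward, 7.5 N at the stop. With the plug freed or out it stays back by itself, at 0.005 to 0.007, until a plug is pushed home.
- coupler_grip (a point): Where the sleeve (36 mm in diameter, 33 mm long, knurled) is gripped across from above when forward: 8 mm below its upper edge, on the plumb line. Inside the fingers the blanking plug's head, 24 mm in diameter and 13 mm tall, sits on the mouth; freed, it is lifted 15 mm by a spring pilot and stands loose, 10 mm deep. Nothing else near reaches above 20 mm below the mouth.
- coupler_seat (a point): Point 24.9 mm below the nominal mouth: height at which a plug's tip rests when home (up to 3 mm above). From 10 mm inside the bore the pilot pushes back, 2 to 10 N with friction, then a rigid stop, the plug's shoulder on the mouth. In the last 1 to 4 mm the balls drop into its groove and the sleeve snaps forward, level with the mouth: keep fingers off it.
- parts_tray: Shallow open steel parts tray, fixed, empty at the start, 112 (x) x 152 (y) mm and 22 mm tall, walls and floor 4 mm. Origin: centre of its underside on the bench. The blanking plug (steel, 60 g; its pose is not measured) is 38 mm long: head 13 mm, plug part 24.9 mm long and 15 mm in diameter below it; it may lie any way in the tray.
- fan_nozzle: Fan dusting nozzle, loose, upright in a rack hole; about 130 g. Origin: centre of the plug's lower tip, 15 mm above the bench there; z up its axis, x towards the bent spout. Plug 15 mm in diameter, 0 to 24.9 mm; hex 22 mm across flats to 31.9 mm, its underside is the shoulder; ribbed barrel to 71.9 mm; spout with flat black end, 42 mm out along x, top 90 mm above the origin.
- nozzle_grip (a point): Point on the fan nozzle's axis 55 mm above its tip, in the round aluminium barrel, 22 mm in diameter: grip here from above with the fingers either side along the nozzle's y (the spout overhangs along x). Fingertips lower than 27 mm above the tip would meet the coupler's mouth or sleeve when the nozzle is home.
- rack: Wooden accessory rack, fixed, 64 x 250 x 40 mm, its length along its y; three holes, 19 mm in diameter and 30 mm deep, at y = -80, 0 and 80 mm, where the fittings stand with 2 mm play all round. Origin: centre of its underside on the bench.
- needle_nozzle: Straight slender needle nozzle standing in the rack, 94 mm from tip to top (top about 109 mm above the bench). Not to be used: leave it standing. Origin: lower tip.
- test_gauge: Plug-in test gauge with a round dial 47 mm in diameter, standing in the rack (top about 102 mm above the bench). Not to be used: leave it standing. Origin: lower tip.
There are look-alikes about, which are no part of the job. Leave any orange or turquoise look-alike of the parts_tray alone.

How it is judged:
By the outcome, as a careful person would: the job done as asked, in the order asked, and still so for the second after the job is handed in, with the robot touching nothing.
It also fails if it takes over 72 s, if anything falls off the work surface, if the arm or the gripper's body presses on something with over 40 N, if the wrist force passes 120 N, or if a joint passes its speed limit or range.

## Robot

A 7-joint arm with a two-finger parallel gripper is mounted at the origin on the work surface. World frame = base frame: x ahead of the robot, y to its left, z up, the work surface at z = 0. Lengths are in m, angles in rad, forces in N, time in s.
With the tool pointing down it reaches from about 0.425 to 0.925 m from the base axis. Payload 6.8 kg.
Tool frame: the origin (TCP) lies on the front face of the gripper's body, between the roots of the fingers; the fingertips stand 73 mm ahead of it and the grasp point (between the pads) lies 54 mm ahead of it (env.nose_length is the distance from the TCP to the fingertips, in m); z points along the fingers, y is the direction in which the jaws open and shut (so a half turn about z gives the same grasp; the last joint's range is limited). The gripper opens to 85 mm and grips with 20 to 120 N. Pads are 22 mm wide; open, the fingers measure 114 mm over their backs; the gripper's body (76 mm by 85 mm) begins 54 mm behind the grasp point. The pads swing forward as they close: fully open they stand 13 mm farther back than shut.
Start: joints at [-1.335, 0.477, 0.022, 1.555, -0.011, 1.109, -0.083], TCP at [0.228, 0.636, 0.304] pointing down, gripper open.
Joint ranges: [-2.96, 2.96], [-0.34, 2.1], [-1.41, 1.46], [0.24, 2.44], [-1.37, 4.51], [0.17, 1.92], [-2.96, 2.96]. Speed limits (rad/s): [2.39, 2.39, 3.14, 3.14, 3.14, 3.14, 3.14].

## Interface

Orientations are given as a unit quaternion [w, x, y, z].
In Python, from cell import env, kin, camera, calibration, job gives the robot as it stands. The module is installed in compiled form; this text tells all that it offers. Calls block until the motion is done:
- env.reach(position, orientation): joint-space move of the TCP to a pose.
- env.movel(position, velocity=0.15, rot=None, stop_force=None): straight line of the TCP; rot=None keeps the orientation; velocity is the mean speed in m/s. With stop_force (N) it stops when the force on the tool has changed by that much, and returns True; else False.
- env.goto_joints(angles): joint-space move.
- env.grip(opening, f_grip=None): finger opening in m; f_grip is the grip in N (None keeps the last); returns when the fingers have stopped.
- env.dwell(seconds).
- kin.inverse_kinematics(position, orientation): joint angles nearest the present ones, or None.
- env.get_state(): the state.
- camera(name): name is "side" or "top" or "wrist"; returns (picture, depth): 480x640x3 uint8, blue, green, red; 480x640 float32, m along the optical axis (not along the pixel's ray), 0 where there is no reading.
- calibration(name): a dict with "fx", "fy", "cx", "cy" (pixels), "k1" (the pictures are not rectified: a ray, as slopes to the right and down, at radius r is drawn at 1 + k1 r^2 times it, then the intrinsics apply), "rvec" (rotation vector, rad) and "tvec" (3), from world to camera coordinates, as OpenCV has them. Camera axes: x right, y down, z forward; pixel columns grow to the right and rows downward; lengths in m; the calibration is good to about 2 mm. A picture is of the moment at which its call begins: read the wrist's pose just before it. calibration takes no time and is no camera call; for the wrist camera it gives the pose at the moment of the call.
A pose or a line that the arm cannot do raises env.PlanningError and nothing moves.
- job.job_done(): hands the job in, once; it reports no verdict.
The state is a dict: "time": time; "qpos": joint angles; "joint_velocities": joint speeds; "joint_torque": joint torques, N m; "tcp_pos": TCP position; "orientation": TCP orientation; "force": force on the tool from outside, world axes, zero at the start; "torque": the same for the moment, N m; "opening": finger opening in m.
Only numpy, scipy, OpenCV 4.12 (cv2) and the standard library are available. Lean on these libraries where they do the work, as an engineer would, in place of code of your own. Each camera call takes 0.05 s, during which the arm holds its last target.

## Working session

There is one attempt and no reset: what is moved stays moved. The work goes in short steps, each a Python script; the robot and the scene stay as the last script left them, time stands still between calls to the robot, and variables do not carry over. Pictures are saved under pics/ and viewed, and the job is handed in when it is done.

```bash
mkdir -p pics; ls; python3 - <<'E'
from cell import env, kin, camera, calibration, job
import cv2,numpy as np
for n in ["side","top","wrist"]:
    c=calibration(n); print(n,c)
    p,d=camera(n); cv2.imwrite(f"pics/{n}0.png",p); np.savez(f"pics/{n}0.npz",p=p,d=d,**{k:np.array(v) for k,v in c.items()})
s=env.get_state(); print(s, env.nose_length)
E
```

```text
pics
side {'fx': 477.95231019058224, 'fy': 477.95231019058224, 'cx': 318.2150466756034, 'cy': 239.48749634521835, 'k1': 0.026973232905403523, 'rvec': array([ 2.16857971, -0.74528767,  0.3220866 ]), 'tvec': array([-0.50852185,  0.24365224,  0.77232797])}
top {'fx': 545.9128573626268, 'fy': 545.9128573626268, 'cx': 319.49703981970464, 'cy': 234.96681791796314, 'k1': -0.11661200736469889, 'rvec': array([ 2.02147149, -2.21751927,  0.22681245]), 'tvec': array([-0.0543436 ,  0.60765014,  1.03160705])}
wrist {'fx': 346.23650792843324, 'fy': 346.23650792843324, 'cx': 318.0508723510465, 'cy': 242.0677339912407, 'k1': 0.013102426612117099, 'rvec': array([-2.38638628, -1.67974457, -0.22000526]), 'tvec': array([-0.67287486, -0.03291021,  0.37917547])}
{'time': 0.15, 'qpos': array([-1.33508979,  0.47763488,  0.02236693,  1.55614896, -0.01149995,
        1.10930836, -0.08309752]), 'joint_velocities': array([-0.00153437, -0.00153495,  0.00020325, -0.00417801,  0.00092409,
       -0.00076481,  0.00061726]), 'joint_torque': array([ 2.07079065e-03, -5.96924508e+01,  1.60981346e+00, -2.81486911e+01,
        1.26355252e-02,  6.56264820e-03,  2.13060366e-05]), 'tcp_pos': array([0.22742259, 0.63518995, 0.30316469]), 'orientation': array([-6.52417179e-05,  1.71056325e-01,  9.85261013e-01, -6.82430598e-04]), 'force': array([ 0.50993226,  0.49632739, -1.13427339]), 'torque': array([0.00844805, 0.00791473, 0.0062808 ]), 'opening': 0.08501945763805255} 0.0726
```

View pics/side0.png

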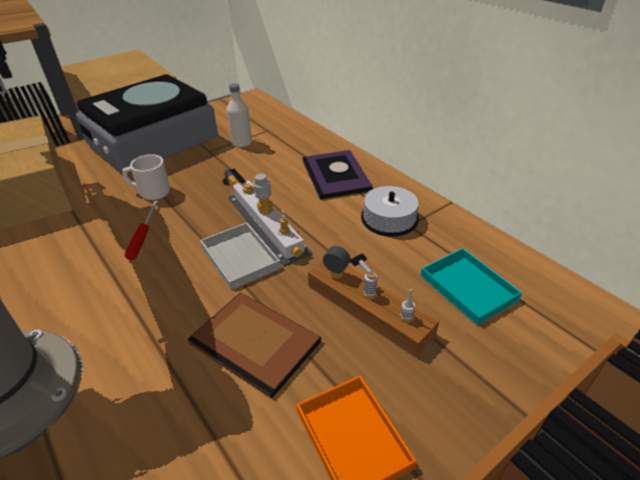

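View pics/top0.png

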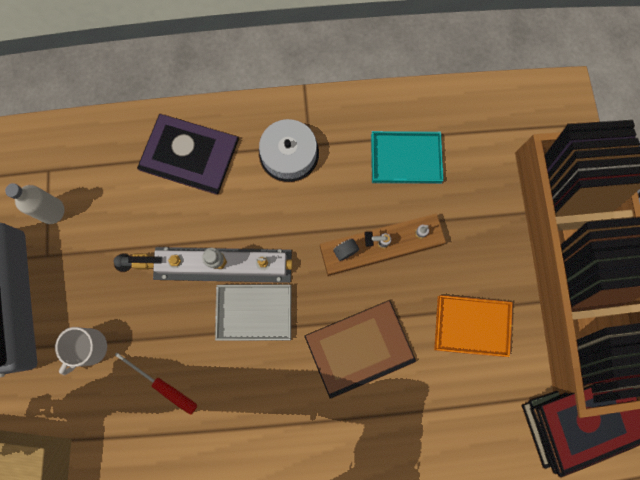

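View pics/wrist0.png

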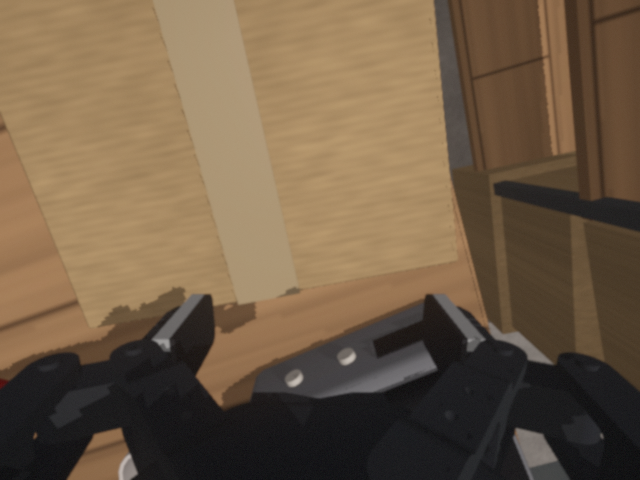

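The top view shows the manifold from (155,263) to (292,263), with the coupler in the middle port at (211,258). The steel tray is at (253,312). The rack runs from (322,262) to (445,228): gauge at (345,248), fan nozzle at (385,239) with its spout towards (368,239), needle at (423,230). Next I'll measure positions.

```bash
cat > h.py <<'E'
import numpy as np,cv2
from scipy.spatial.transform import Rotation as R
def cloud(d,c):
    K=np.array([[c['fx'],0,c['cx']],[0,c['fy'],c['cy']],[0,0,1]],float)
    v,u=np.mgrid[0:480,0:640]
    # undistort k1 model on slopes
    x=(u-c['cx'])/c['fx'];y=(v-c['cy'])/c['fy']
    rd=np.hypot(x,y);r=rd.copy()
    for _ in range(20): r=rd/(1+c['k1']*r*r)
    s=np.where(rd>0,r/np.maximum(rd,1e-9),1)
    P=np.stack([x*s*d,y*s*d,d],-1)
    Rm=cv2.Rodrigues(np.array(c['rvec'],float))[0]
    W=(P-np.array(c['tvec']))@Rm
    W[d<=0]=np.nan
    return W
def proj(p,c):
    Rm=cv2.Rodrigues(np.array(c['rvec'],float))[0]
    q=Rm@np.array(p)+np.array(c['tvec']);x,y=q[:2]/q[2];k=1+c['k1']*(x*x+y*y)
    return np.array([c['fx']*x*k+c['cx'],c['fy']*y*k+c['cy']])
def load(n):
    z=np.load(f'pics/{n}.npz');c={k:(float(z[k]) if z[k].ndim==0 else z[k]) for k in ['fx','fy','cx','cy','k1','rvec','tvec']}
    return z['p'],z['d'],c
E
python3 - <<'E'
from h import *
np.set_printoptions(precision=4,suppress=True)
for n,ps in [('top0',dict(coupler=(211,258),manL=(160,250),manR=(285,270),tray=(253,312),gauge=(345,248),fan=(385,239),spout=(368,239),needle=(423,230),rackmid=(365,253),bench=(300,350))),('side0',dict(coupler=(261,182),tray=(240,250),fan=(370,280),needle=(409,300)))]:
    p,d,c=load(n);W=cloud(d,c)
    for k,(u,v) in ps.items(): print(n,k,W[v,u])
p,d,c=load('top0');W=cloud(d,c)
crop=cv2.resize(p[190:350,110:460],None,fx=2.28,fy=2.28,interpolation=cv2.INTER_CUBIC);cv2.imwrite('pics/topcrop.png',crop)
p,d,c=load('side0')
cv2.imwrite('pics/sidecrop.png',cv2.resize(p[160:360,190:450],None,fx=3,fy=3,interpolation=cv2.INTER_CUBIC))
E
```

```text
top0 coupler [0.5614 0.0972 0.1285]
top0 manL [0.6031 0.2177 0.0398]
top0 manR [ 0.54   -0.0344  0.0328]
top0 tray [0.463  0.0395 0.0061]
top0 gauge [ 0.5624 -0.1558  0.0993]
top0 fan [ 0.5729 -0.2347  0.0987]
top0 spout [ 0.5751 -0.2014  0.1032]
top0 needle [ 0.5872 -0.3146  0.0808]
top0 rackmid [ 0.5584 -0.1991  0.0413]
top0 bench [ 0.3777 -0.0498  0.0011]
side0 coupler [0.5606 0.0893 0.1219]
side0 tray [0.4726 0.0542 0.0043]
side0 fan [ 0.5699 -0.2423  0.0861]
side0 needle [ 0.5891 -0.3166  0.0858]
```

View pics/topcrop.png

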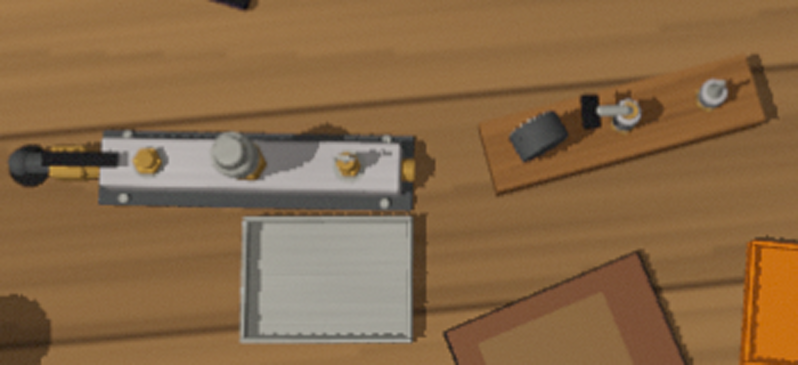

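View pics/sidecrop.png

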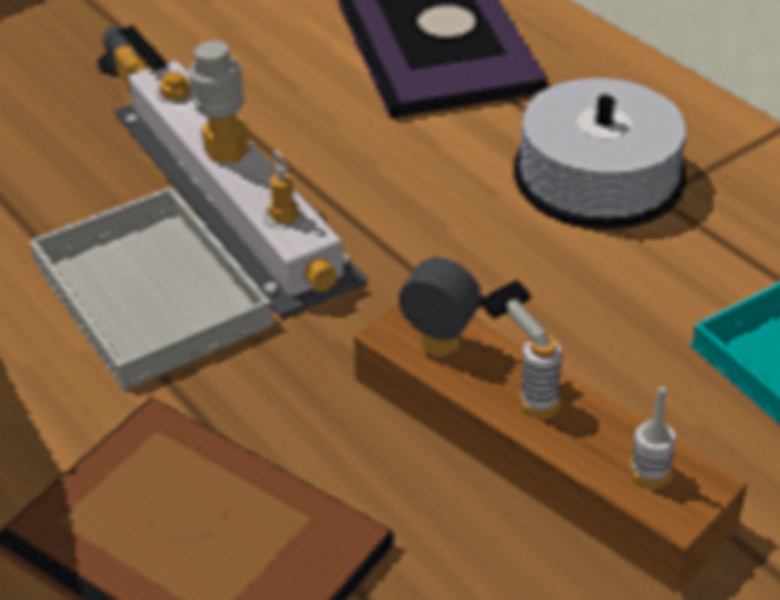

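```bash
python3 - <<'E'
from h import *
np.set_printoptions(precision=4,suppress=True)
p,d,c=load('top0');W=cloud(d,c)
def rect(m):
    pts=W[m][:,:2].astype(np.float32)*1000; r=cv2.minAreaRect(pts); print(m.sum(),r, np.median(W[m][:,2])); return r
Z=W[...,2];X=W[...,0];Y=W[...,1]
rect((Z>.034)&(Z<.05)&(Y>-.05)&(Y<.215)&(X>.52)&(X<.62))
rect((Z>.034)&(Z<.05)&(Y>-.4)&(Y<-.1)&(X>.5)&(X<.66))
m=(Z>.014)&(Z<.03)&(Y>-.06)&(Y<.14)&(X>.38)&(X<.515);rect(m)
m=(Z>.108)&(Y>.06)&(Y<.13)&(X>.52)&(X<.62);print(W[m].mean(0),m.sum());rect(m)
m=(Z>.075)&(Y>-.27)&(Y<-.18)&(X>.54)&(X<.62);
for q in W[m][::3]: print(q)
p2,d2,c2=load('wrist0')
Rm=cv2.Rodrigues(c2['rvec'])[0]; C=-Rm.T@c2['tvec']
from scipy.spatial.transform import Rotation as R
q=np.array([-6.52417179e-05,1.71056325e-01,9.85261013e-01,-6.82430598e-04]);Rt=R.from_quat(q[[1,2,3,0]]).as_matrix()
print('cam in tool',Rt.T@(C-np.array([0.22742259,0.63518995,0.30316469])),'\n',Rt.T@Rm.T, Rt)
E
```

```text
2197 ((567.191162109375, 84.42088317871094), (265.65814208984375, 45.11503219604492), 83.71372985839844) 0.040345191434046405
2984 ((576.8958129882812, -237.20558166503906), (65.11976623535156, 249.63597106933594), 9.5332612991333) 0.04052614768154922
481 ((462.45623779296875, 38.537696838378906), (151.9927520751953, 113.27078247070312), 85.11465454101562) 0.021563374690493672
[0.5652 0.0978 0.1222] 252
252 ((566.8966064453125, 98.97895812988281), (36.53723907470703, 34.83943176269531), 60.030765533447266) 0.12443815565021865
[ 0.5907 -0.1971  0.106 ]
[ 0.5905 -0.203   0.1042]
[ 0.5903 -0.209   0.1026]
[ 0.5885 -0.1967  0.1072]
[ 0.5881 -0.2025  0.1067]
[ 0.5874 -0.2082  0.1076]
[ 0.5866 -0.1965  0.107 ]
[ 0.5863 -0.2024  0.1058]
[ 0.5864 -0.2085  0.1028]
[ 0.5874 -0.2382  0.0845]
[ 0.5843 -0.1981  0.1079]
[ 0.5851 -0.2046  0.1013]
[ 0.5846 -0.2105  0.1008]
[ 0.5847 -0.2353  0.0892]
[ 0.5843 -0.2412  0.0887]
[ 0.5827 -0.1981  0.1061]
[ 0.5818 -0.2036  0.1081]
[ 0.5824 -0.2101  0.1022]
[ 0.5818 -0.2323  0.095 ]
[ 0.582  -0.2387  0.0912]
[ 0.5822 -0.2451  0.0875]
[ 0.5795 -0.2012  0.11
[... 1275 characters left out ...]
5]
[ 0.5683 -0.2083  0.1045]
[ 0.5702 -0.2302  0.0841]
[ 0.5687 -0.2354  0.0891]
[ 0.5685 -0.2415  0.0876]
[ 0.5671 -0.1964  0.1062]
[ 0.5662 -0.2019  0.1085]
[ 0.5662 -0.2079  0.1055]
[ 0.5681 -0.2299  0.0847]
[ 0.5665 -0.2349  0.0908]
[ 0.5667 -0.2414  0.0863]
[ 0.5649 -0.2     0.1062]
[ 0.5648 -0.2061  0.1032]
[ 0.5669 -0.2324  0.0791]
[ 0.566  -0.238   0.0811]
[ 0.5631 -0.1959  0.107 ]
[ 0.5628 -0.2017  0.1059]
[ 0.5631 -0.208   0.1013]
[ 0.5639 -0.1819  0.0883]
[ 0.5596 -0.1813  0.0903]
cam in tool [ 0.0662 -0.0014 -0.0707] 
 [[-0.0005 -0.9658 -0.2592]
 [ 1.     -0.0005 -0.    ]
 [-0.0001 -0.2592  0.9658]] [[-0.9415  0.3371 -0.0004]
 [ 0.3371  0.9415 -0.0013]
 [-0.0001 -0.0014 -1.    ]]
```

```bash
cat >> h.py <<'E'
def quat(yaw):
    # tool down, tool x axis at angle yaw in world
    x=np.array([np.cos(yaw),np.sin(yaw),0]);z=np.array([0,0,-1.]);y=np.cross(z,x)
    q=R.from_matrix(np.stack([x,y,z],1)).as_quat();return q[[3,0,1,2]]
E
python3 - <<'E'
from h import *
from cell import env,kin
np.set_printoptions(precision=3,suppress=True)
for yd in [-180,-135,-90,-45,0,45,90,135]:
    for P in [(.564,.096,.29),(.564,.096,.16),(.575,-.237,.124),(.463,.038,.1)]:
        print(yd,P,kin.inverse_kinematics(P,quat(np.radians(yd))))
E
```

```text
-180 (0.564, 0.096, 0.29) [-0.545  0.331  0.335  1.84  -0.128  0.992  1.414]
-180 (0.564, 0.096, 0.16) [-0.434  0.493  0.202  1.935 -0.143  0.727  1.423]
-180 (0.575, -0.237, 0.124) [-0.01   0.641  0.415  1.841 -0.367  0.736  2.177]
-180 (0.463, 0.038, 0.1) [-0.362  0.466  0.176  2.207 -0.171  0.48   1.519]
-135 (0.564, 0.096, 0.29) [-0.409  0.323  0.164  1.831 -0.062  0.993  2.136]
-135 (0.564, 0.096, 0.16) [-0.308  0.486  0.038  1.926 -0.027  0.73   2.103]
-135 (0.575, -0.237, 0.124) [ 0.052  0.626  0.327  1.836 -0.287  0.725  2.894]
-135 (0.463, 0.038, 0.1) [-0.276  0.461  0.072  2.202 -0.07   0.481  2.206]
-90 (0.564, 0.096, 0.29) [-0.288  0.323  0.013  1.822 -0.005  0.997  2.868]
-90 (0.564, 0.096, 0.16) [-0.173  0.49  -0.134  1.917  0.093  0.741  2.781]
-90 (0.575, -0.237, 0.124) [-0.466  1.086  1.258  1.868 -1.161  1.163 -1.903]
-90 (0.463, 0.038, 0.1) [-0.123  0.462 -0.112  2.191  0.105  0.493  2.826]
-45 (0.564, 0.096, 0.29) [-1.139  0.658  1.281  1.872 -0.694  1.157 -1.962]
-45 (0.564, 0.096, 0.16) [-1.086  0.943  1.264  1.974 -1.048  1.098 -1.698]
-45 (0.575, -0.237, 0.124
[... 631 characters left out ...]
0.86   0.91   0.235]
45 (0.463, 0.038, 0.1) [-0.578  0.502  0.445  2.221 -0.445  0.503 -0.571]
90 (0.564, 0.096, 0.29) [-0.724  0.357  0.569  1.851 -0.226  0.998 -0.061]
90 (0.564, 0.096, 0.16) [-0.65   0.532  0.489  1.95  -0.359  0.746  0.049]
90 (0.575, -0.237, 0.124) [-0.32   0.819  0.904  1.86  -0.83   0.892  0.996]
90 (0.463, 0.038, 0.1) [-0.512  0.487  0.362  2.217 -0.359  0.492  0.13 ]
135 (0.564, 0.096, 0.29) [-0.645  0.343  0.464  1.846 -0.18   0.994  0.68 ]
135 (0.564, 0.096, 0.16) [-0.562  0.511  0.37   1.944 -0.267  0.734  0.75 ]
135 (0.575, -0.237, 0.124) [-0.146  0.693  0.615  1.85  -0.553  0.776  1.552]
135 (0.463, 0.038, 0.1) [-0.441  0.475  0.273  2.212 -0.269  0.484  0.828]
```

```bash
cat >> h.py <<'E'
def snap(n,cam='wrist'):
    from cell import camera,calibration
    c=calibration(cam);p,d=camera(cam);cv2.imwrite(f'pics/{n}.png',p);np.savez(f'pics/{n}.npz',p=p,d=d,**{k:np.array(v) for k,v in c.items()})
E
python3 - <<'E'
from h import *
from cell import env,kin
np.set_printoptions(precision=4,suppress=True)
env.reach([.566,.096,.29],quat(np.pi/2))
snap('w1')
s=env.get_state();print(s['time'],s['tcp_pos'],s['force'],s['torque'])
p,d,c=load('w1');W=cloud(d,c)
Z=W[...,2];X=W[...,0];Y=W[...,1]
m=(Z>.036)&(Z<.044)&(Y>-.07)&(Y<.25)&(X>.53)&(X<.61)
print(cv2.minAreaRect(W[m][:,:2].astype(np.float32)*1000),np.median(Z[m]))
for lo,hi in [(.124,.134),(.112,.118),(.10,.112),(.09,.10),(.06,.066),(.05,.06)]:
    m=(Z>lo)&(Z<hi)&(abs(X-.566)<.035)&(abs(Y-.096)<.035); 
    if m.sum()>5: print(lo,m.sum(),W[m].mean(0),cv2.minEnclosingCircle(W[m][:,:2].astype(np.float32)*1000))
E
```

```text
2.475 [0.5659 0.0975 0.2899] [0.5819 0.6601 0.1623] [-0.0415  0.059  -0.0133]
((568.6788330078125, 107.56796264648438), (289.41845703125, 44.15105056762695), 83.74041748046875) 0.04082243275488279
0.124 966 [0.5649 0.1001 0.1301] ((565.00634765625, 99.00273895263672), 12.769003868103027)
0.112 634 [0.5655 0.1019 0.1152] ((565.3253784179688, 98.9678955078125), 18.88500213623047)
0.1 347 [0.5668 0.1073 0.106 ] ((565.5336303710938, 99.03255462646484), 18.821327209472656)
0.09 71 [0.5659 0.1129 0.0958] ((566.0418701171875, 107.43199920654297), 16.11602783203125)
0.06 39 [0.5729 0.1103 0.0626] ((571.4218139648438, 102.18220520019531), 12.875811576843262)
0.05 52 [0.5678 0.111  0.0543] ((568.2337646484375, 106.73915100097656), 14.45987606048584)
```

View pics/w1.png

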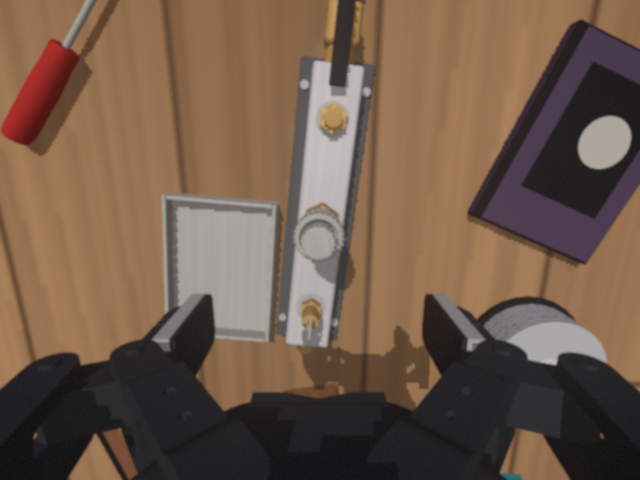

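The wrist view shows the coupler with the blanking plug at about (320,237), and the tray to its left, with its rim spanning (165-278, 195-340). The sleeve's upper edge fits a 36 mm circle centred on (0.565, 0.099) at z=0.115, which agrees with the sizes given. Next I'll grip the sleeve.

```bash
cat >> h.py <<'E'
def st(tag=''):
    from cell import env
    s=env.get_state();print(tag,'t%.2f'%s['time'],s['tcp_pos'].round(4),'F',s['force'].round(2),'T',s['torque'].round(2),'op %.4f'%s['opening'],flush=True);return s
E
python3 - <<'E'
from h import *
from cell import env,kin
q=quat(np.pi/2)
env.grip(0.065)
env.movel([.5653,.0990,.205],velocity=.15,rot=q); 
h=env.movel([.5653,.0990,.160],velocity=.08,stop_force=15);st(h)
env.grip(0.030,60);st('grip')
E
```

```text
False t4.24 [0.5654 0.0989 0.1599] F [ 0.42 -0.01  0.09] T [-0.01  0.01  0.03] op 0.0654
grip t4.62 [0.5663 0.0991 0.1609] F [ 1.07 -0.34  4.17] T [-0.02 -0.43 -0.02] op 0.0343
```

```bash
python3 - <<'E'
from h import *
from cell import env,kin
s=st(); p=np.array([.5653,.0990,.160])
for dz in [.004,.008,.0105,.0115,.0125]:
    h=env.movel(p-[0,0,dz],velocity=.03,stop_force=35);st((dz,h))
    if h: break
env.dwell(.8);st()
snap('w2')
E
```

```text
t4.62 [0.5663 0.0991 0.1609] F [ 1.07 -0.34  4.17] T [-0.02 -0.43 -0.02] op 0.0343
(0.004, False) t4.90 [0.5664 0.099  0.1567] F [1.91 0.26 4.83] T [-0.03 -0.83  0.  ] op 0.0350
(0.008, False) t5.18 [0.5665 0.099  0.1528] F [ 3.94 -0.7   6.47] T [-0.12 -0.81 -0.01] op 0.0342
(0.0105, False) t5.43 [0.5666 0.0989 0.1509] F [ 1.6   0.5  10.67] T [-0.13 -0.47 -0.07] op 0.0345
(0.0115, False) t5.68 [0.5667 0.0989 0.1507] F [-1.22 -0.2  19.89] T [-0.14  0.2   0.03] op 0.0344
(0.0125, False) t5.93 [0.5668 0.0989 0.1505] F [-3.52 -0.76 27.37] T [-0.22  0.89 -0.01] op 0.0347
 t6.73 [0.5667 0.0989 0.1505] F [-4.85 -0.92 28.25] T [-0.15  0.85 -0.  ] op 0.0344
```

View pics/w2.png

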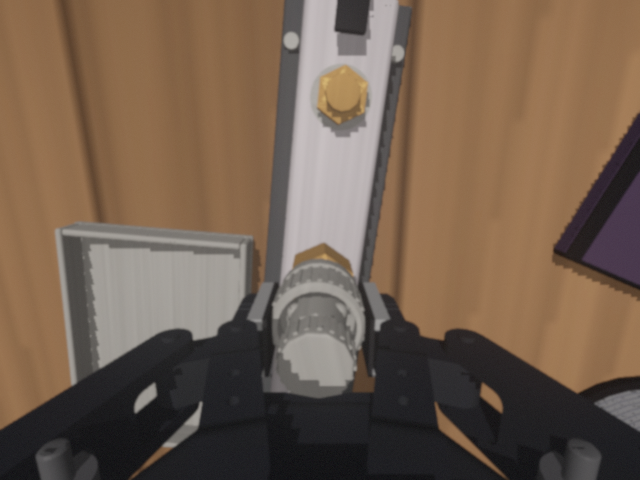

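The sleeve met its stop after about 10 mm with a clear force rise, and I held it there for 0.8 s. The picture shows the plug head at (316,360), standing proud of the sleeve. Now I'll open, regrip on the head and lift.

```bash
python3 - <<'E'
from h import *
from cell import env,kin
env.grip(0.065);st('open')
env.movel([.5665,.0990,.192],velocity=.08);st()
snap('w3')
env.grip(0.015,30);st('gripped')
h=env.movel([.5665,.0990,.215],velocity=.06,stop_force=20);st(h)
h=env.movel([.5665,.0990,.24],velocity=.1);st(h)
snap('w4');snap('s4','side')
p,d,c=load('s4');cv2.imwrite('pics/s4c.png',cv2.resize(p[100:280,180:420],None,fx=3.2,fy=3.2))
E
```

```text
open t7.18 [0.5646 0.099  0.1468] F [-0.65  0.   -0.29] T [-0.   -0.07  0.  ] op 0.0652
 t7.89 [0.5663 0.0992 0.1921] F [0.06 0.02 0.1 ] T [ 0.03 -0.01 -0.  ] op 0.0651
gripped t8.39 [0.5662 0.0989 0.1915] F [-0.2  -0.29 -2.74] T [-0.03 -0.09 -0.01] op 0.0224
True t8.63 [0.5657 0.0988 0.1968] F [-1.07  0.27 13.43] T [-0.05  0.24  0.04] op 0.0220
False t9.24 [0.5661 0.0991 0.2396] F [-0.01 -0.49 -0.94] T [ 0.03 -0.03 -0.03] op 0.0218
```

View pics/w4.png

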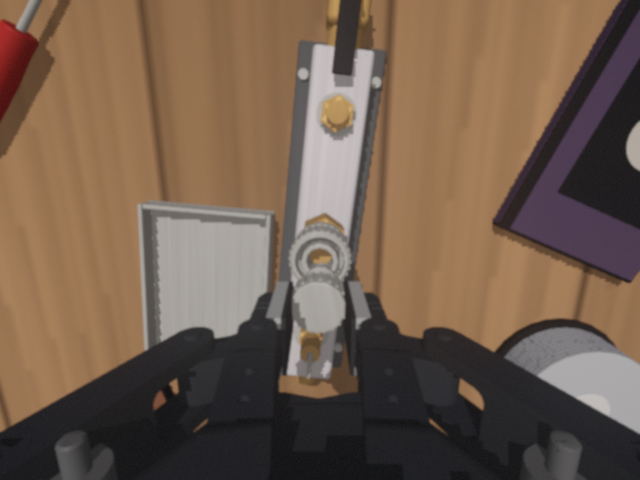

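View pics/s4c.png

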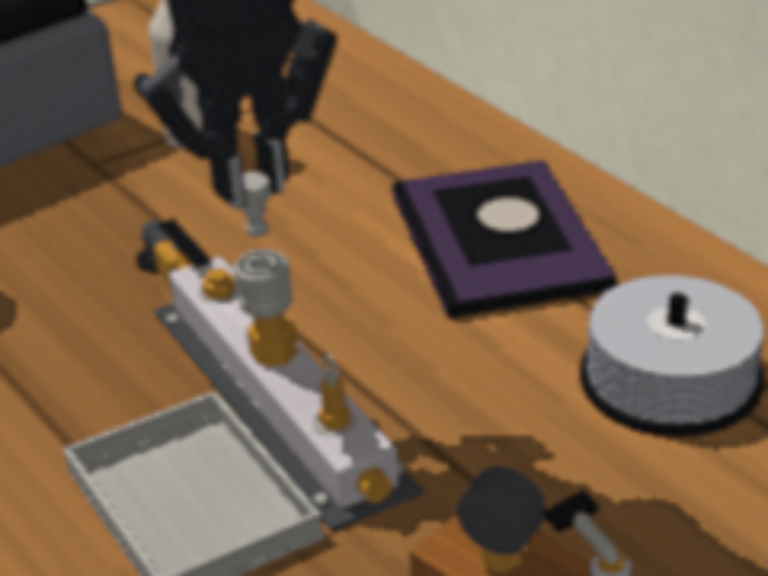

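The plug is out: it hangs at (318,305) in the wrist view, and the bore is open at (321,260). Now it goes to the tray.

```bash
python3 - <<'E'
from h import *
from cell import env,kin
q=quat(np.pi/2)
env.movel([.460,.036,.19],velocity=.2);st()
h=env.movel([.460,.036,.086],velocity=.09,stop_force=6);s=st(h)
env.grip(0.045);st('rel')
env.movel([.460,.036,.16],velocity=.15)
# view of rack on the way
env.reach([.577,-.237,.28],q);st()
snap('w5');snap('t5','top')
p,d,c=load('t5');cv2.imwrite('pics/t5c.png',cv2.resize(p[190:350,110:460],None,fx=2.28,fy=2.28,interpolation=cv2.INTER_CUBIC))
E
```

```text
t10.16 [0.4613 0.0366 0.1905] F [ 0.47  0.1  -0.46] T [-0.03 -0.01  0.05] op 0.0224
True t11.05 [0.4595 0.0359 0.1027] F [-0.7   0.44 -0.3 ] T [-0.03 -0.01  0.02] op 0.0223
rel t11.40 [0.4592 0.036  0.1039] F [0.15 0.23 0.18] T [ 0.   -0.02 -0.  ] op 0.0448
 t13.14 [ 0.5769 -0.2349  0.2787] F [-0.03  0.97  0.46] T [ 0.01 -0.04 -0.06] op 0.0450
```

View pics/w5.png

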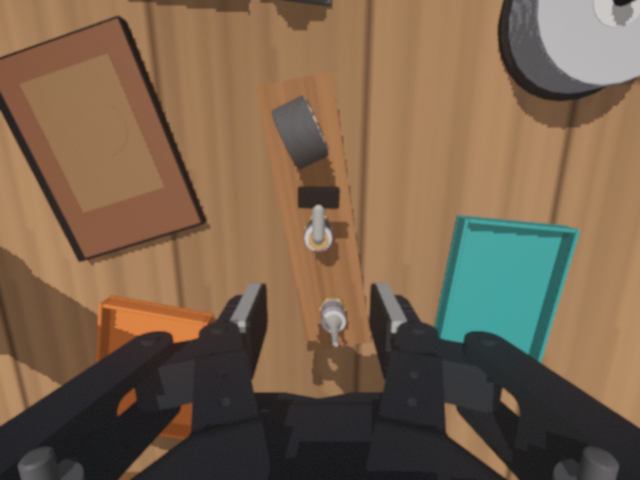

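View pics/t5c.png

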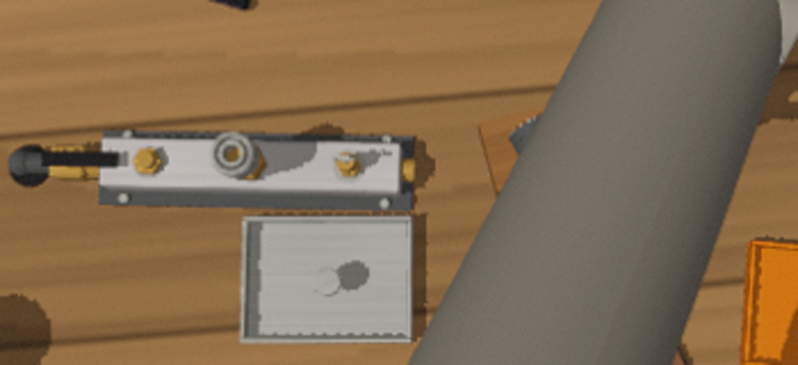

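The plug is in the tray at (328,281) in the top crop. It was let go a little early, after a spurious stop about 12 mm above the floor, but it stayed in. The rack view shows the fan nozzle's barrel at (319,235) with the spout end at (318,197) pointing +y, the gauge at (300,130) and the needle at (333,318).

```bash
python3 - <<'E'
from h import *
np.set_printoptions(precision=4,suppress=True)
p,d,c=load('w5');W=cloud(d,c);Z=W[...,2];X=W[...,0];Y=W[...,1]
B=(abs(X-.577)<.03)&(Y<-.185)&(Y>-.26)
for lo,hi in [(.05,.06),(.06,.07),(.07,.08),(.08,.09),(.09,.096),(.096,.11)]:
    m=B&(Z>lo)&(Z<hi)
    if m.sum()>5: print(lo,m.sum(),W[m].mean(0),cv2.minEnclosingCircle(W[m][:,:2].astype(np.float32)*1000),W[m].min(0),W[m].max(0))
dark=B&(p.max(2)<60)&(Z>.08);print('black',dark.sum(),cv2.minAreaRect(W[dark][:,:2].astype(np.float32)*1000))
p4,d4,c4=load('w4');W4=cloud(d4,c4);Z=W4[...,2]
for lo,hi in [(.112,.119),(.105,.112)]:
    m=(Z>lo)&(Z<hi)&(abs(W4[...,0]-.566)<.025)&(abs(W4[...,1]-.099)<.025);print(lo,m.sum(),W4[m].mean(0),cv2.minEnclosingCircle(W4[m][:,:2].astype(np.float32)*1000))
m=(Z>.036)&(Z<.044)&(abs(W4[...,0]-.57)<.04);print(cv2.minAreaRect(W4[m][:,:2].astype(np.float32)*1000))
cv2.imwrite('pics/w4c.png',cv2.resize(p4[200:310,250:400],None,fx=5,fy=5,interpolation=cv2.INTER_CUBIC))
cv2.imwrite('pics/w5c.png',cv2.resize(p[170:350,230:410],None,fx=3.3,fy=3.3,interpolation=cv2.INTER_CUBIC))
E
```

```text
0.05 15 [ 0.5756 -0.2302  0.0573] ((576.2106323242188, -233.4786376953125), 10.432409286499023) [ 0.5659 -0.2347  0.0505] [ 0.5866 -0.2277  0.0593]
0.06 32 [ 0.5766 -0.2301  0.0663] ((575.787353515625, -234.04776000976562), 10.611900329589844) [ 0.5652 -0.2345  0.0601] [ 0.5864 -0.2279  0.0698]
0.07 23 [ 0.5749 -0.2299  0.0757] ((576.2333984375, -233.97732543945312), 10.70468807220459) [ 0.5657 -0.2358  0.0704] [ 0.5868 -0.2274  0.0798]
0.08 247 [ 0.5759 -0.2366  0.0869] ((575.6226806640625, -237.20779418945312), 11.246201515197754) [ 0.565  -0.2477  0.0806] [ 0.5866 -0.2276  0.0899]
0.09 163 [ 0.5753 -0.2392  0.0931] ((575.5180053710938, -237.53269958496094), 7.588359355926514) [ 0.5685 -0.2447  0.0908] [ 0.5823 -0.2318  0.096 ]
0.096 1316 [ 0.5757 -0.2093  0.1045] ((575.6180419921875, -215.46603393554688), 23.949533462524414) [ 0.5611 -0.2394  0.0963] [ 0.5904 -0.1955  0.1082]
black 32747 ((577.021728515625, -221.04156494140625), (50.78466033935547, 60.025455474853516), 89.0077896118164)
0.112 1234 [0.5655 0.1042 0.1152] ((565.3135986328125, 99.16128540039062), 18.83899688720703)
0.105 570 [0.5653 0.1024 0.1078] ((565.4577026367188, 99.85042572021484), 18.519216537475586)
((569.2622680664062, 113.3885498046875), (300.20745849609375, 44.23410415649414), 83.8053970336914)
```

View pics/w5c.png

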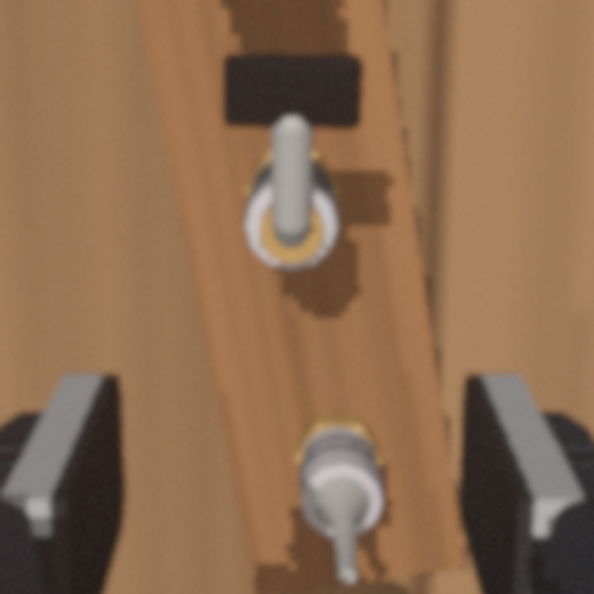

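View pics/w4c.png

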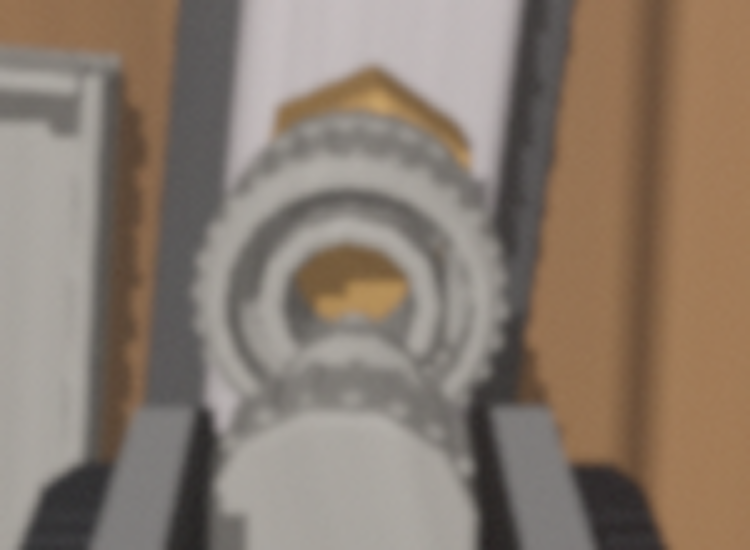

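```bash
python3 - <<'E'
from h import *
np.set_printoptions(precision=4,suppress=True)
for n in ['w1','w4']:
    p,d,c=load(n);W=cloud(d,c)
    r=np.hypot(W[...,0]-.5653,W[...,1]-.0991);Z=W[...,2]
    for a in range(0,24,2):
        m=(r>a/1e3)&(r<(a+2)/1e3)&(W[...,1]>.1);print(n,a,m.sum(),np.nanpercentile(Z[m],[10,50,90]))
E
```

```text
w1 0 5 [0.1295 0.1304 0.1313]
w1 2 31 [0.1297 0.1304 0.1308]
w1 4 55 [0.1294 0.1304 0.1313]
w1 6 359 [0.1304 0.2937 0.3107]
w1 8 4251 [0.2955 0.3057 0.3125]
w1 10 3087 [0.2908 0.3044 0.3122]
w1 12 1890 [0.1292 0.3013 0.3088]
w1 14 1302 [0.1132 0.2981 0.3043]
w1 16 1188 [0.0615 0.2945 0.3021]
w1 18 1809 [0.1057 0.3171 0.3203]
w1 20 2479 [0.2991 0.3164 0.3201]
w1 22 2670 [0.306  0.3149 0.32  ]
w4 0 22 [0.0985 0.1783 0.1786]
w4 2 107 [0.0986 0.1782 0.1789]
w4 4 191 [0.1463 0.1781 0.1789]
w4 6 365 [0.1432 0.1777 0.1788]
w4 8 1461 [0.1769 0.2472 0.2612]
w4 10 5595 [0.1772 0.2533 0.2619]
w4 12 2944 [0.1723 0.2491 0.2612]
w4 14 1171 [0.0527 0.1939 0.2509]
w4 16 1851 [0.0637 0.1867 0.2418]
w4 18 3350 [0.1106 0.2421 0.2611]
w4 20 5942 [0.2138 0.256  0.2689]
w4 22 5254 [0.2124 0.2558 0.2688]
```

```bash
python3 - <<'E'
from h import *
np.set_printoptions(precision=4,suppress=True)
for n in ['w1','w4']:
    p,d,c=load(n);W=cloud(d,c)
    r=np.hypot(W[...,0]-.5653,W[...,1]-.0991);Z=W[...,2]
    for a in range(6,20,1):
        m=(r>a/1e3)&(r<(a+1)/1e3)&(W[...,1]>.1)&(Z<.14)&(Z>.1);print(n,a,m.sum(),np.nanpercentile(Z[m],[10,50,90]) if m.sum() else '')
E
```

```text
w1 6 37 [0.1297 0.1305 0.1313]
w1 7 47 [0.1296 0.1306 0.1315]
w1 8 48 [0.1295 0.1306 0.1313]
w1 9 58 [0.1296 0.1304 0.1315]
w1 10 133 [0.1028 0.1284 0.131 ]
w1 11 141 [0.1035 0.1285 0.1305]
w1 12 121 [0.1048 0.1224 0.1288]
w1 13 35 [0.1055 0.1062 0.1073]
w1 14 30 [0.1065 0.1151 0.1166]
w1 15 88 [0.1149 0.1158 0.1167]
w1 16 103 [0.1146 0.1156 0.1166]
w1 17 169 [0.1046 0.1139 0.1154]
w1 18 97 [0.1031 0.1097 0.1136]
w1 19 1 [0.1005 0.1005 0.1005]
w4 6 0 
w4 7 6 [0.1146 0.1154 0.1162]
w4 8 66 [0.115  0.1157 0.1165]
w4 9 75 [0.115  0.1156 0.1164]
w4 10 250 [0.1026 0.1113 0.1161]
w4 11 41 [0.102  0.1039 0.113 ]
w4 12 54 [0.104  0.1051 0.1057]
w4 13 33 [0.1053 0.1059 0.107 ]
w4 14 48 [0.1068 0.1152 0.1161]
w4 15 133 [0.1148 0.1158 0.1167]
w4 16 154 [0.1145 0.1155 0.1165]
w4 17 274 [0.1039 0.1138 0.1155]
w4 18 196 [0.1022 0.1097 0.114 ]
w4 19 1 [0.1116 0.1116 0.1116]
```

```bash
python3 - <<'E'
from h import *
np.set_printoptions(precision=4,suppress=True)
for n in ['w2','w3']:
    p,d,c=load(n);W=cloud(d,c)
    r=np.hypot(W[...,0]-.5653,W[...,1]-.0991);Z=W[...,2]
    for a in range(0,20,1):
        m=(r>a/1e3)&(r<(a+1)/1e3)&(W[...,1]>.1)&(Z<.155)&(Z>.08);print(n,a,m.sum(),np.nanpercentile(Z[m],[10,50,90]) if m.sum() else '')
p,d,c=load('w3');cv2.imwrite('pics/w3c.png',cv2.resize(p[180:400,230:410],None,fx=2.7,fy=2.7,interpolation=cv2.INTER_CUBIC))
p,d,c=load('w2');cv2.imwrite('pics/w2c.png',cv2.resize(p[220:410,230:410],None,fx=3,fy=3,interpolation=cv2.INTER_CUBIC))
E
```

```text
w2 0 1 [0.1294 0.1294 0.1294]
w2 1 22 [0.1298 0.1303 0.131 ]
w2 2 57 [0.1299 0.1305 0.1312]
w2 3 93 [0.1298 0.1306 0.1314]
w2 4 120 [0.1298 0.1305 0.1313]
w2 5 155 [0.1298 0.1306 0.1313]
w2 6 185 [0.1299 0.1305 0.1312]
w2 7 218 [0.1298 0.1305 0.1311]
w2 8 318 [0.1298 0.1306 0.1535]
w2 9 443 [0.1298 0.1309 0.1543]
w2 10 1439 [0.0978 0.1097 0.1314]
w2 11 1068 [0.1033 0.1284 0.152 ]
w2 12 1139 [0.1192 0.1259 0.1312]
w2 13 302 [0.0967 0.1277 0.1538]
w2 14 235 [0.1044 0.1064 0.1539]
w2 15 368 [0.1048 0.1058 0.1521]
w2 16 492 [0.0823 0.1053 0.1064]
w2 17 1230 [0.0823 0.1014 0.1063]
w2 18 976 [0.0893 0.0998 0.1168]
w2 19 360 [0.0914 0.116  0.1215]
w3 0 0 
w3 1 17 [0.1301 0.1307 0.1317]
w3 2 28 [0.1301 0.1308 0.1315]
w3 3 53 [0.1302 0.1309 0.1315]
w3 4 64 [0.1304 0.131  0.1317]
w3 5 85 [0.1301 0.1309 0.1318]
w3 6 102 [0.13   0.1309 0.1317]
w3 7 116 [0.1301 0.1309 0.1317]
w3 8 135 [0.1302 0.131  0.1317]
w3 9 152 [0.13   0.1309 0.1317]
w3 10 505 [0.104  0.1123 0.1311]
w3 11 433 [0.1088 0.1278 0.1308]
w3 12 366 [0.1052 0.1253 0.1297]
w3 13 75 [0.1055 0.1073 0.1282]
w3 14 76 [0.1067 0.1155 0.1164]
w3 15 212 [0.1148 0.1157 0.1165]
w3 16 278 [0.1139 0.1155 0.1165]
w3 17 752 [0.0882 0.1079 0.1151]
w3 18 504 [0.0983 0.1083 0.1138]
w3 19 4 [0.1101 0.1123 0.1137]
```

View pics/w3c.png

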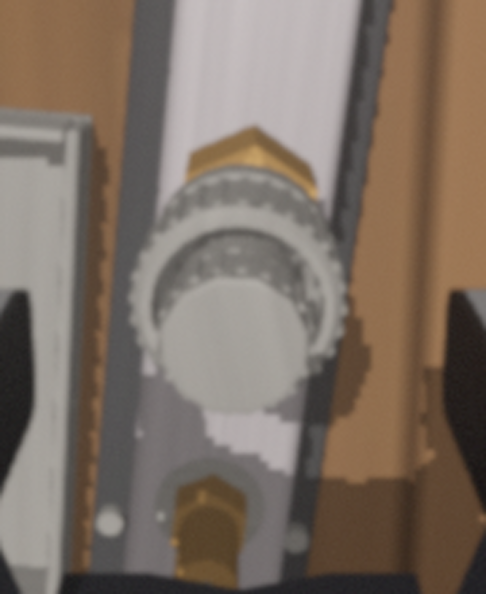

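View pics/w2c.png

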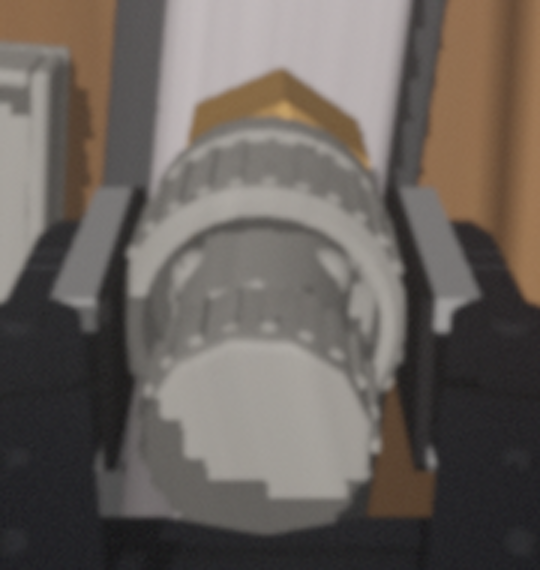

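The depth readings disagree with what I assumed. When I held the sleeve down it was 10 mm back, but the plug head never rose. On release the sleeve sprang forward, and it was still level with the mouth after the plug came out. So the plug was probably pulled out against the lock. Before going on I need the coupler's current state.

```bash
python3 - <<'E'
from h import *
from cell import env,kin
np.set_printoptions(precision=4,suppress=True)
env.reach([.5655,.098,.24],quat(np.pi/2));st()
snap('w6')
p,d,c=load('w6');W=cloud(d,c)
r=np.hypot(W[...,0]-.5653,W[...,1]-.0991);Z=W[...,2]
for a in range(0,20,1):
    m=(r>a/1e3)&(r<(a+1)/1e3)&(Z<.155)&(Z>.05);print(a,m.sum(),np.nanpercentile(Z[m],[10,50,90]) if m.sum() else '')
cv2.imwrite('pics/w6c.png',cv2.resize(p[180:330,200:430],None,fx=3.4,fy=3.4,interpolation=cv2.INTER_CUBIC))
m=(abs(W[...,0]-.46)<.05)&(abs(W[...,1]-.036)<.065)&(Z>.010)&(Z<.08);print('plug',m.sum(),W[m].min(0),W[m].max(0),W[m].mean(0))
cv2.imwrite('pics/w6t.png',p)
E
```

```text
t14.52 [0.5659 0.0963 0.2404] F [ 0.43 -0.55  0.17] T [-0.05 -0.03  0.06] op 0.0449
0 8 [0.0979 0.0988 0.0992]
1 20 [0.0974 0.0983 0.0998]
2 39 [0.098  0.0989 0.0994]
3 44 [0.0981 0.0989 0.0995]
4 52 [0.0983 0.0988 0.0996]
5 51 [0.0979 0.099  0.1017]
6 57 [0.0979 0.0989 0.1029]
7 225 [0.099  0.1079 0.1154]
8 203 [0.1026 0.1155 0.1165]
9 161 [0.1152 0.1159 0.1166]
10 305 [0.1017 0.1118 0.1159]
11 58 [0.0958 0.1034 0.1054]
12 126 [0.1019 0.105  0.1059]
13 170 [0.0554 0.1059 0.1072]
14 482 [0.106  0.1107 0.116 ]
15 327 [0.062  0.1155 0.1166]
16 295 [0.1142 0.1156 0.1166]
17 500 [0.0889 0.1135 0.1154]
18 265 [0.0982 0.1099 0.1141]
19 1 [0.1126 0.1126 0.1126]
plug 1366 [ 0.41   -0.0274  0.01  ] [0.51   0.1008 0.0445] [0.4412 0.053  0.0304]
```

View pics/w6c.png

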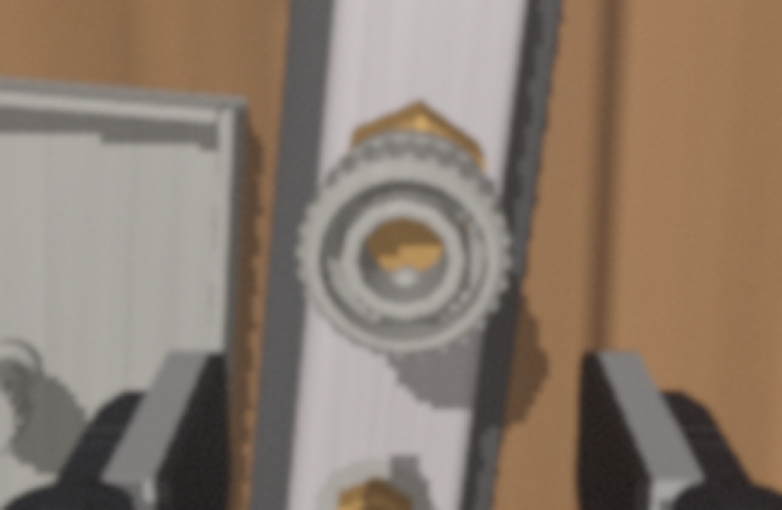

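View pics/w6t.png

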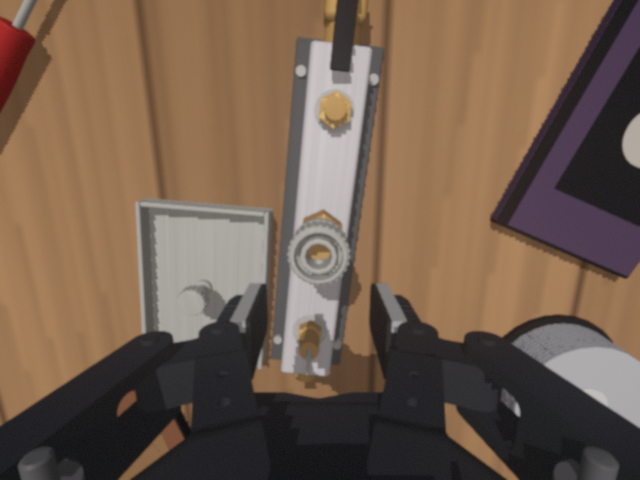

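The sleeve is forward and level with the mouth, the bore is empty, and the plug is in the tray at (193,300). I'll draw the sleeve back again, this time with the jaws along y. That also measures the mouth's y position. Then I'll check whether it stays back.

```bash
python3 - <<'E'
from h import *
from cell import env,kin
q=quat(np.pi)
env.grip(0.065)
env.reach([.5660,.0990,.20],q)
h=env.movel([.5660,.0990,.160],velocity=.08,stop_force=15);st(h)
env.grip(0.030,70);st('grip')
for dz in [.008,.0115,.0130]:
    h=env.movel(np.array([.566,.099,.160])-[0,0,dz],velocity=.03,stop_force=40);st((dz,h))
    if h: break
env.dwell(.7);st()
snap('w7')
# let the sleeve pull back softly before opening
env.movel([.566,.099,.152],velocity=.03);st('ease')
env.grip(0.065);st('open')
env.movel([.566,.099,.21],velocity=.12);snap('w8')
np.set_printoptions(precision=4,suppress=True)
for n in ['w7','w8']:
    p,d,c=load(n);W=cloud(d,c)
    r=np.hypot(W[...,0]-.5653,W[...,1]-.0991);Z=W[...,2]
    for a in [4,8,9,14,15,16]:
        m=(r>a/1e3)&(r<(a+1)/1e3)&(Z<.13)&(Z>.06);print(n,a,m.sum(),np.nanpercentile(Z[m],[10,50,90]) if m.sum() else '')
p,d,c=load('w8')
cv2.imwrite('pics/w8c.png',p)
E
```

```text
False t16.81 [0.566  0.099  0.1598] F [-0.27  0.55  0.29] T [ 0.01  0.01 -0.04] op 0.0650
grip t17.18 [0.5664 0.0995 0.1607] F [-0.74  1.57  4.69] T [0.15 0.2  0.02] op 0.0342
(0.008, False) t17.60 [0.5666 0.0994 0.1527] F [-0.99  1.42  7.22] T [0.1  0.18 0.01] op 0.0344
(0.0115, False) t17.87 [0.5669 0.0994 0.1508] F [-5.69  0.61 18.65] T [-0.04  1.11  0.02] op 0.0345
(0.013, False) t18.12 [0.5671 0.0994 0.1505] F [-8.49 -0.43 30.22] T [-0.27  1.92  0.01] op 0.0338
 t18.82 [0.567  0.0994 0.1505] F [-8.8   0.21 30.31] T [-0.19  1.92 -0.02] op 0.0342
ease t19.18 [0.5665 0.0994 0.1531] F [-0.95  1.67  7.12] T [0.04 0.18 0.01] op 0.0345
open t19.59 [0.5659 0.0988 0.1517] F [ 0.72  0.35 -0.34] T [-0.01  0.    0.02] op 0.0649
w7 4 66 [0.0987 0.0993 0.1   ]
w7 8 671 [0.1023 0.1151 0.1164]
w7 9 443 [0.1151 0.1159 0.1166]
w7 14 578 [0.0638 0.1025 0.1062]
w7 15 587 [0.1036 0.1055 0.1065]
w7 16 900 [0.0807 0.1054 0.1086]
w8 4 89 [0.1053 0.106  0.1069]
w8 8 261 [0.1076 0.1155 0.1165]
w8 9 201 [0.115  0.1159 0.1167]
w8 14 402 [0.0998 0.1074 0.1099]
w8 15 416 [0.105  0.1093 0.1103]
w8 16 397 [0.0856 0.1091 0.1101]
```

View pics/w8c.png

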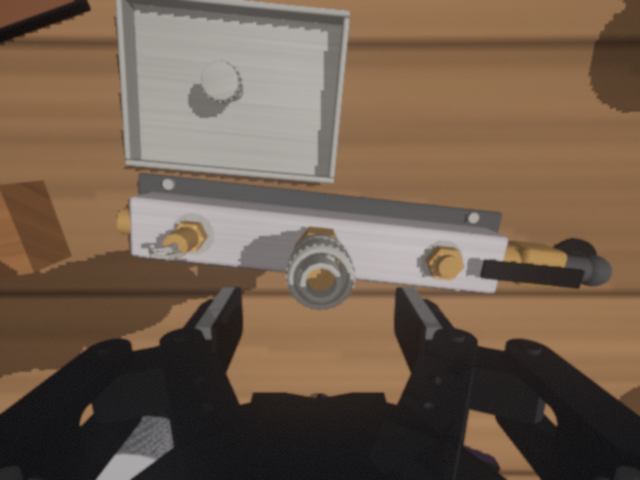

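It now stays back by 6.5 mm and the pilot has risen, so the coupler is in its released state. The plug stands in the tray at (221,82). Gripping both ways puts the mouth near (0.5664, 0.0995). Next, the nozzle.

```bash
python3 - <<'E'
from h import *
from cell import env,kin
np.set_printoptions(precision=4,suppress=True)
# lean check from w1 (camera-consistent)
for n in ['w1','w4','w6']:
    p,d,c=load(n);W=cloud(d,c);Z=W[...,2]
    m=(Z>.044)&(Z<.060)&(abs(W[...,0]-.57)<.03)
    for lo,hi in [(.165,.215),(-.01,.035)]:
        k=m&(W[...,1]>lo)&(W[...,1]<hi); 
        if k.sum()>10: print(n,cv2.minEnclosingCircle(W[k][:,:2].astype(np.float32)*1000),W[k].mean(0),k.sum())
q=quat(np.pi/2)
env.grip(0.050)
env.reach([.5763,-.2368,.20],q)
h=env.movel([.5763,-.2368,.123],velocity=.1,stop_force=15);st(h)
env.grip(0.012,60);st('grip')
h=env.movel([.5763,-.2368,.165],velocity=.08);st(h)
snap('w9');snap('s9','side')
p,d,c=load('s9');cv2.imwrite('pics/s9c.png',cv2.resize(p[180:360,280:480],None,fx=3.3,fy=3.3))
E
```

```text
w1 ((580.4296875, 195.37599182128906), 20.289974212646484) [0.5774 0.19   0.0534] 688
w1 ((557.8187866210938, 8.824625015258789), 10.728924751281738) [0.5579 0.0143 0.0515] 197
w4 ((579.6968383789062, 195.467529296875), 20.329912185668945) [0.5774 0.1902 0.0535] 1004
w4 ((557.4363403320312, 9.105737686157227), 10.888888359069824) [0.5573 0.0132 0.0532] 191
w6 ((579.9804077148438, 195.54232788085938), 20.52568817138672) [0.5774 0.1902 0.0535] 1016
w6 ((557.6526489257812, 9.124601364135742), 10.84145736694336) [0.558  0.0146 0.0516] 291
False t22.76 [ 0.5767 -0.2371  0.1235] F [-0.21  0.43  0.8 ] T [-0.05  0.02 -0.05] op 0.0499
grip t23.12 [ 0.5767 -0.2369  0.1238] F [-0.74  0.69  5.6 ] T [ 0.12  0.12 -0.01] op 0.0205
False t23.80 [ 0.5762 -0.2366  0.165 ] F [ 0.49  0.08 -1.83] T [-0.02 -0.04  0.02] op 0.0206
```

View pics/w9.png

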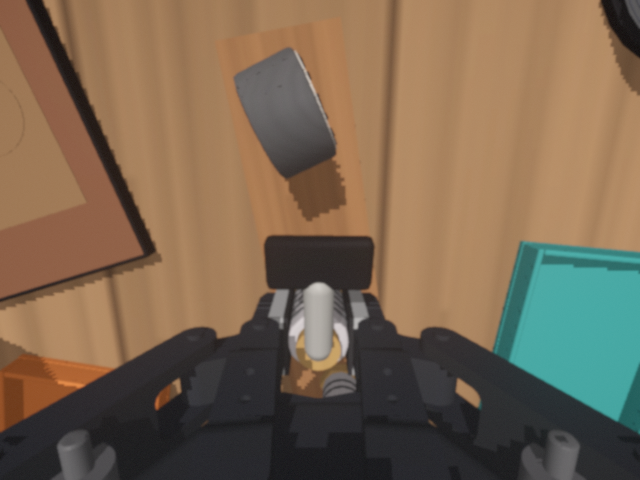

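View pics/s9c.png

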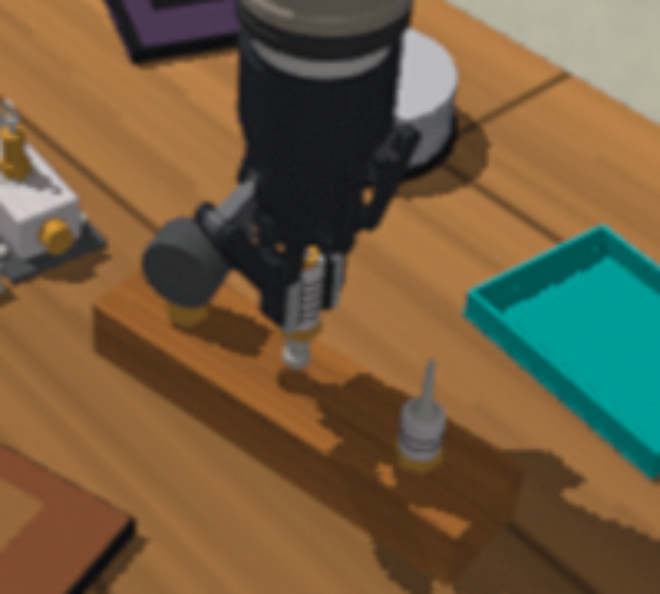

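The nozzle is out of the rack and vertical in the grip, with its tip at (297,352) in the side crop. The gauge and needle are still standing. Camera-relative port positions put the lean at about 2.3 mm towards -x, so I'll tilt the tool to match and feel for the bore.

```bash
cat >> h.py <<'E'
u=np.array([-.031,-.007,1.]);u/=np.linalg.norm(u)
def qt():
    Rb=R.from_quat(quat(np.pi/2)[[1,2,3,0]]); r=R.from_rotvec(np.cross([0,0,1],u))*Rb
    return r.as_quat()[[3,0,1,2]]
L=.1085
def tipmove(tip,v=.02,sf=None,rot=None):
    from cell import env
    return env.movel(np.array(tip)+L*u,velocity=v,stop_force=sf,rot=rot)
def tipnow():
    from cell import env
    s=env.get_state();return s['tcp_pos']-L*u,s['force'],s
E
python3 - <<'E'
from h import *
from cell import env
np.set_printoptions(precision=4,suppress=True)
env.movel([.5763,-.2366,.26],velocity=.2)
env.movel(np.array([.5664,.0995,.150])+L*u,velocity=.25,rot=qt());st()
M=np.array([.5664,.0995])
tipmove([*M,.119],v=.06); env.dwell(.1);print(tipnow()[:2])
def attempt(o):
    h=tipmove([*(M+o),.107],v=.02,sf=6)
    t,f,s=tipnow();print(np.array(o)*1e3,h,t,f,s['torque'],'t%.2f'%s['time'],flush=True)
    return t[2]<.1115
offs=[(0,0)]
for r in (.0007,.0014):
    n=4 if r<.001 else 8
    offs+=[(r*np.cos(a),r*np.sin(a)) for a in np.arange(n)*2*np.pi/n]
ok=False
for i,o in enumerate(offs[:5]):
    if attempt(np.array(o)): ok=True;break
    tipmove([*(M+o),.1165],v=.04)
    if i<4: tipmove([*(M+offs[i+1]),.1165],v=.02)
print(ok)
E
```

```text
t26.02 [0.5631 0.0971 0.2584] F [-0.21  0.28 -1.36] T [-0.04  0.02 -0.02] op 0.0206
(array([0.5667, 0.0995, 0.1193]), array([-0.2188,  0.3435, -0.9327]))
[0. 0.] False [0.5665 0.0995 0.107 ] [-0.4045  0.0291 -1.6282] [ 0.0474  0.0875 -0.0015] t27.53
True
```

It went in at the first try with no side force. Now I'll press home slowly.

```bash
python3 - <<'E'
from h import *
from cell import env
np.set_printoptions(precision=4,suppress=True)
M=np.array([.5664,.0995,0]);
z=.107
for z in [.101,.096,.0935,.0915,.0900,.0885,.0875]:
    tip=M+[0,0,z]; tip[:2]+= (z-.115)*u[:2]
    h=tipmove(tip,v=.02,sf=18)
    t,f,s=tipnow();print(z,h,t,f,s['torque'],'op %.4f t%.2f'%(s['opening'],s['time']),flush=True)
    if h or abs(f[2])>25: break
snap('w10')
snap('s10','side')
E
```

```text
0.101 False [0.5671 0.0995 0.1012] [-0.4659 -0.2979  2.1291] [-0.0647  0.0805  0.0296] op 0.0206 t27.98
0.096 False [0.5671 0.0996 0.096 ] [-0.8931 -0.5969  1.5215] [-0.1606 -0.0709  0.0125] op 0.0208 t28.38
0.0935 False [0.5671 0.0996 0.0932] [ 1.6213 -0.1854 -0.8983] [-0.1482 -0.3258 -0.0112] op 0.0209 t28.66
0.0915 False [0.5672 0.0996 0.0914] [ 0.9057 -0.3241 -0.1945] [-0.161  -0.1477 -0.0279] op 0.0209 t28.91
0.09 False [0.5673 0.0996 0.0903] [-0.7061 -1.2257  4.3914] [-0.2445  0.1819 -0.0376] op 0.0207 t29.16
0.0885 False [0.5677 0.0996 0.09  ] [-3.7556 -0.8289 16.6673] [-0.3365  0.9829  0.0091] op 0.0208 t29.41
0.0875 False [0.568  0.0996 0.0899] [-6.4304 -1.0792 23.3133] [-0.4153  1.5566  0.0317] op 0.0203 t29.66
```

View pics/w10.png

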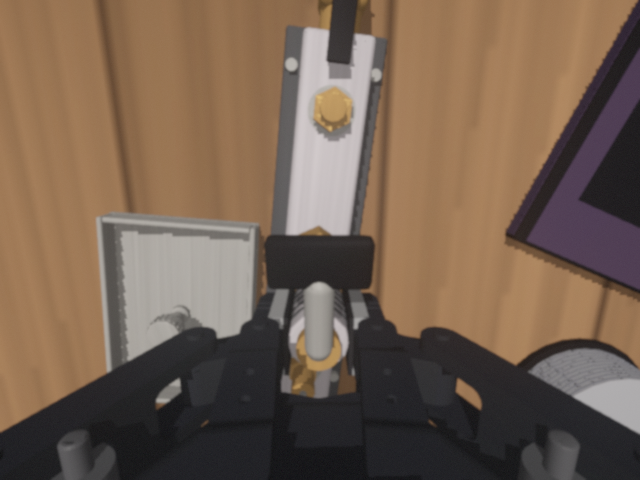

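The shoulder met the rigid stop at tip z=0.090, as specified. Now I'll check the sleeve in the side view against the earlier forward state.

```bash
python3 - <<'E'
from h import *
a=load('s4')[0];b=load('s10')[0]
print(proj([.5665,.0995,.115],load('s10')[2]))
A=cv2.resize(a[155:235,230:300],None,fx=5.5,fy=5.5,interpolation=cv2.INTER_CUBIC);B=cv2.resize(b[155:235,230:300],None,fx=5.5,fy=5.5,interpolation=cv2.INTER_CUBIC)
cv2.imwrite('pics/cmp.png',np.hstack([A,B]))
E
```

```text
[261.09520086 181.69342289]
```

View pics/cmp.png

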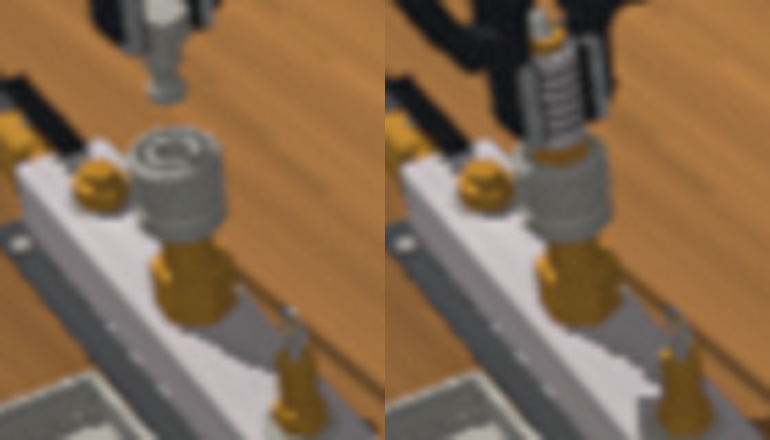

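The sleeve's lower edge sits at the same height as in the forward picture (row ~240 in both), so it has snapped forward. Now I'll ease off, release, retreat and verify.

```bash
python3 - <<'E'
from h import *
from cell import env
np.set_printoptions(precision=4,suppress=True)
M=np.array([.5664,.0995,0])
for z in [.0900,.0906]:
    tip=M+[0,0,z]; tip[:2]+=(z-.115)*u[:2]
    tipmove(tip,v=.02,sf=15);print(z,*tipnow()[:2])
env.grip(0.055);st('open')
s=env.get_state()
env.movel(s['tcp_pos']+.07*u,velocity=.1)
env.movel([.5655,.093,.27],velocity=.15,rot=quat(np.pi/2));st()
snap('w11');snap('s11','side');snap('t11','top')
p,d,c=load('w11');W=cloud(d,c);Z=W[...,2]
r=np.hypot(W[...,0]-.5653,W[...,1]-.0991)
for a in [12,14,15,16]:
    m=(r>a/1e3)&(r<(a+1)/1e3)&(Z<.121)&(Z>.1);print(a,m.sum(),np.nanpercentile(Z[m],[10,50,90]) if m.sum() else '')
m=(abs(W[...,0]-.566)<.03)&(abs(W[...,1]-.11)<.045)&(Z>.15)&(Z<.2);print('nozzle top',np.nanpercentile(Z[m],[50,95,99]),m.sum())
b=load('s11')[0];B=cv2.resize(b[140:240,210:330],None,fx=5,fy=5,interpolation=cv2.INTER_CUBIC);cv2.imwrite('pics/s11c.png',B)
E
```

```text
0.09 [0.5673 0.0995 0.0911] [-1.0059 -0.48    3.8471]
0.0906 [0.5673 0.0996 0.0907] [-0.0501 -0.7847  3.7447]
open t30.64 [0.5636 0.099  0.1988] F [-0.1   0.93  0.17] T [-0.05  0.01 -0.04] op 0.0552
 t31.74 [0.5656 0.0927 0.2693] F [ 0.45  0.23 -0.02] T [-0.02  0.01 -0.05] op 0.0554
12 57 [0.1042 0.1051 0.1064]
14 96 [0.1065 0.1111 0.1163]
15 122 [0.1148 0.1159 0.1169]
16 114 [0.1148 0.1157 0.1167]
nozzle top [0.1805 0.1829 0.1835] 3932
```

View pics/w11.png

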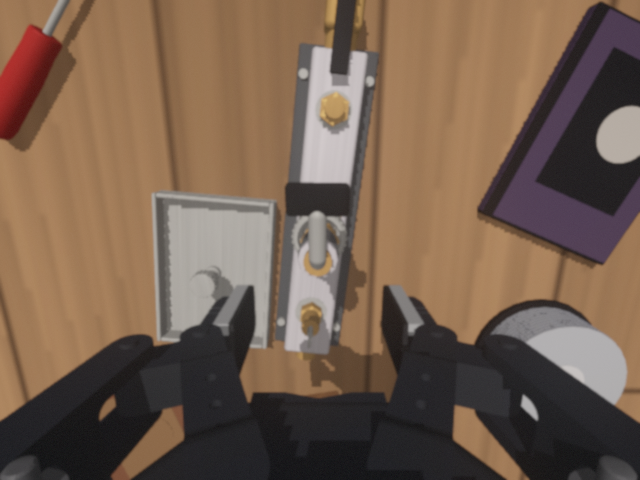

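View pics/s11c.png

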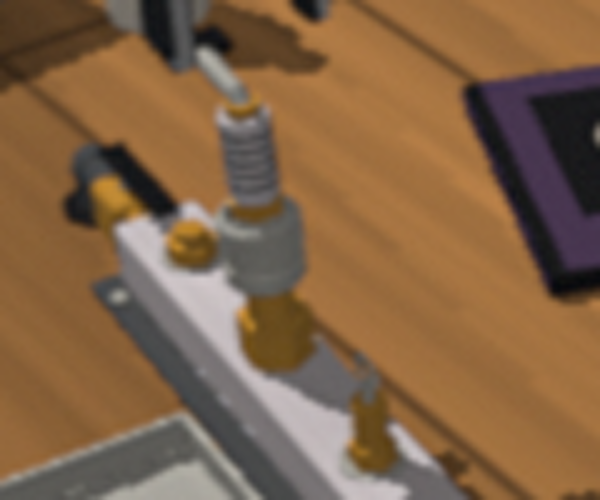

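View pics/s11.png

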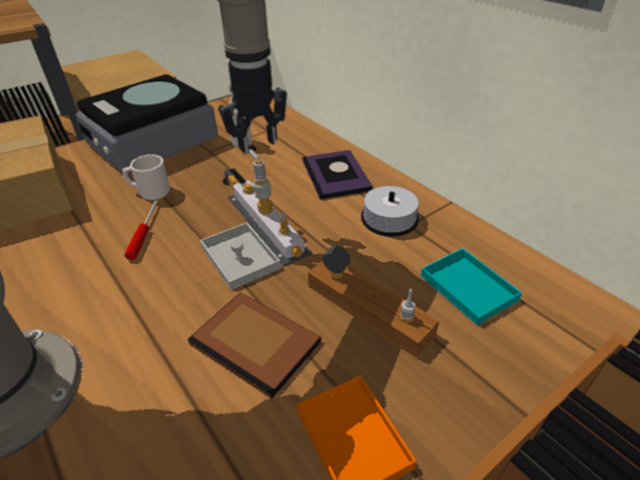

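The checks hold: the sleeve edge is back at z≈0.1158 (forward) and the nozzle is home. The plug is in the steel tray, the gauge and needle are still standing in the rack, and the gripper is clear. Handing in.

```bash
python3 -c "
from cell import env,job
env.dwell(.3);job.job_done();print(env.get_state()['time'])"
```

```text
the job is handed in; nothing more can be done
the job is handed in; nothing more can be done
```

The fan nozzle is fully home and locked in the coupler, and the blanking plug is in the steel tray. However, **the plug was not released the way you asked**. The job was handed in at about 32 s of the 72 s allowed.

**What went wrong:** I drew the sleeve back to its stop and held it for about 1 s. The plug's head never rose, and the sleeve sprang forward again when I let go. I did not check this before lifting, so the plug was most likely pulled out against the lock. It took at least 13 N; I did not log the peak. I found this afterwards in the depth data, when the sleeve was forward with the bore empty.

**How I mended it:** I drew the sleeve back a second time with the coupler empty. It then stayed back by about 6.5 mm and the spring pilot rose, and only then did I fetch the nozzle. I did not put the plug back to repeat a proper release.

**Plug in the tray:** I let it go about 12 mm too high after a false contact stop. It stayed in the tray and looks to be standing on its tip.

**Nozzle:** it entered the leaning bore at the first try and met the rigid stop with its tip at 90 mm above the bench, as specified. The highest pressing force I read was about 23 N.

**Last checks:**
- **Sleeve:** its upper edge is back at the same height as at the start, so it is forward over the nozzle.
- **Lock:** I did not tug on the nozzle to test it.
- **Rack:** the gauge and needle nozzle are still standing.
- **Gripper:** it is open and touching nothing.

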